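# Comb the steel pins into the grooves of the drilling tray

## Task

Beside the drill vise, three steel pins lie askew in the wooden tray. Take the rake from its rack, feel its teeth down lightly onto the tray's smooth floor behind the pins (the end without grooves), and comb it towards the grooves, gently and without pressing hard on the tray, until every pin lies down in a groove of its own; do not touch the pins with the gripper. Then hang the rake back in its rack, upright with its crossbar down in both notches, and let go, leaving the other things on the bench where they are.

Things in the scene. Friction and masses are not known exactly. Their poses are not given: they have to be found in the camera images.
- tray: Fixed open wooden tray, 232 (x) by 116 (y) by 32 mm high, walls 6 mm. Origin: centre of its underside; x along its length from the smooth end (robot's side) to the grooved end, z up. Floor 18 mm above the underside: smooth from x = -110 to 44 mm, then four grooves along y at x = 50, 68, 86, 104 mm, each 12 mm wide and 11 deep, round-topped ridges between level with the smooth floor; the last is against the end wall.
- rod1: Loose polished steel pin, 10 mm in diameter, 80 mm long; origin at its centre, y along its length. Starts askew on the tray's smooth floor, centre near tray x = -53 mm; no pin starts nearer the smooth end than x = -76 mm. Down in a groove its top lies 1 mm below the ridges.
- rod2: Second pin, the same; starts near tray x = -23 mm.
- rod3: Third pin, the same; starts near tray x = 12 mm.
- rake_grip (a point): Centre of the rake's upright black grip, the place to grasp: 24 mm thick (x), 40 mm wide (y), 50 mm tall (z, up). 30 mm below it is the middle of a steel crossbar 150 mm long (along y), 10 by 10 mm. The tooth ends lie 94 to 110 mm below this point: the head's depth setting differs each time and is not measured, so it must be felt.
- rake: The whole rake, 0.3 kg; origin at the middle of its crossbar, axes as the grip's. Under the crossbar hangs an aluminium head 88 mm wide (y), 28 mm thick (x), with five blunt teeth 10 mm wide, their lower edges rounded. The head is sprung: it gives upward by at most 6 mm, starting at about 2 N, then 4 N for each mm.
- rack: Fixed rack, origin at the centre of its underside; base 70 by 170 mm. Two posts, 14 mm wide, at y = +65 and -65 mm, 107 mm tall, each with a notch open on top: 16 mm wide (x), 12 mm deep, its floor 95 mm above the underside. The rake starts with its crossbar in both notches, grip centre 130 mm above the underside; it lifts straight up and hangs back straight down.
There are look-alikes about, which are no part of the job. Leave any purple or yellow look-alike of the rod1 alone.

How it is judged:
By the outcome, as a careful person would: the job done as asked, in the order asked, and still so for the second after the job is handed in, with the robot touching nothing.
It also fails if it takes over 59 s, if anything falls off the work surface, if the arm or the gripper's body presses on something with over 40 N, if the wrist force passes 120 N, or if a joint passes its speed limit or range.

## Robot

A 6-joint arm with a two-finger parallel gripper is mounted at the origin on the work surface. World frame = base frame: x ahead of the robot, y to its left, z up, the work surface at z = 0. Lengths are in m, angles in rad, forces in N, time in s.
With the tool pointing down it reaches from about 0.25 to 0.725 m from the base axis. Payload 9.7 kg.
Tool frame: the origin (TCP) lies between the finger pads; the fingertips stand ctrl.tcp_to_tips ahead of it and the grasp point (between the pads) lies 2 mm behind it (ctrl.tcp_to_tips is the distance from the TCP to the fingertips, in m); z points along the fingers, y is the direction in which the jaws open and shut (so a half turn about z gives the same grasp; the last joint's range is limited). The gripper opens to 85 mm and grips with 20 to 120 N. Pads are 22 mm wide; open, the fingers measure 114 mm over their backs; the gripper's body (76 mm by 85 mm) begins 54 mm behind the grasp point. The pads swing forward as they close: fully open they stand 13 mm farther back than shut.
Start: joints at [1.15, 0.087, 0.176, 1.66, 0, 1.571], TCP at [0.225, 0.502, 0.248] pointing down, gripper open.
Joint ranges: [-3.13, 3.13], [-0.85, 1.81], [-1.15, 1.24], [-2.2, 2.28], [-1.44, 1.52], [-3.14, 3.14]. Speed limits (rad/s): [2.22, 2.22, 2.57, 3.14, 3.14, 3.14].

## Interface

Orientations are given as a unit quaternion [w, x, y, z].
In Python, from rig import state, imaging, workorder, ctrl gives the robot as it stands.
- The arm moves only by the tool step_arm, never from a script. Its argument "commands" is a list of rows, each an object of numbers: "x", "y", "z": the shift along the tool's x, y, z in mm; "wx", "wy", "wz": the turn, a rotation vector about the tool's x, y, z in degrees. In form: [{"x": .., "y": .., "z": .., "wx": .., "wy": .., "wz": ..}, ...]. A call has 1 to 5 rows; each row is the pose to reach, as a shift and turn from the pose commanded when the call began, along the tool's axes at that moment; what a row does not reach only later rows make up. A row lasts 1/8 s, in which the tool goes at most 62.5 mm and 10.7 degrees, less where a joint would pass 70% of its speed; a pose out of reach is approached as far as the arm can. A call with a gripper value outside its range is refused whole. "grip" is the closure, from -1 (fully open) to 1 (shut), set as the call begins (left out, the last holds). The fingers move at their own pace and stop on an object; the grip force is fixed at half the most. Time passes only in rows, so rows that repeat a pose let the fingers close. It gives the time, the measured TCP pose, the force and the opening at its end, in the units of the state.
- state(): the state, without advancing time (a new reading comes with each control period).
- imaging.camera(name): name is "scene" or "top" or "wrist"; returns a dict with "frame" (384x512x3 uint8, red, green, blue), "z_map" (384x512 float32, m along the optical axis (not along the pixel's ray), 0 where there is no reading), "intrinsics" (3x3 intrinsics, pixels), "cam_to_world" (4x4, takes a point from camera to world coordinates); the wrist camera has in their place "mount" (4x4, takes a point from camera to tool coordinates, whose origin is the TCP and whose axes are the flange's). Camera axes: x right, y up, looking along -z (the intrinsics and any distortion apply to the point x, -y, -z); pixel columns grow to the right and rows downward; lengths in m; the calibration is good to about 2 mm. A picture is of the moment at which its call begins: read the wrist's pose just before it.
- workorder.finish_job(): hands the job in, once; it reports no verdict.
Trained networks look in a picture, given as the dict that the camera call returned (one of the last four; its "shot" number tells which), for a name from the list of things; names that differ only in an ending like _2 or _b are one class to them, and where a whole thing is asked for, a point or a joint stands for the part that bears it (a point fixed in the world has none). Each returns a list of dicts, best first, with "p" (0 to 1); they miss things now and then, are a little off and sometimes report something else, mostly with a low value. They report only what shows in the picture. A call takes as long as a camera call. They do not tell look-alikes from the thing itself.
- imaging.search_frame(name, picture): "location" ([x, y, z] in m, in world coordinates, good to about 4 mm: the middle of the surface that is visible of it).
The state is a dict: "clock": time; "joint_positions": joint angles; "joint_vel": joint speeds; "tau": joint torques, N m; "tcp_pos": TCP position; "tcp_rot": TCP orientation; "contact_force": force on the tool from outside, world axes, zero at the start; "wrist_torque": the same for the moment, N m; "opening": opening from 0.0 (shut) to 1.0 (fully open).
Only numpy, scipy, OpenCV 4.12 (cv2) and the standard library are available. Lean on these libraries where they do the work, as an engineer would, in place of code of your own. Each camera call takes 0.05 s, during which the arm holds its last target.

## Working session

There is one attempt and no reset: what is moved stays moved. The work goes in short steps, Python scripts to look and compute and a tool call to move; the robot and the scene stay as the last step left them, time stands still between calls to the robot, and variables do not carry over. Pictures are saved under pics/ and viewed, and the job is handed in when it is done.

Besides the shell and the picture viewer there is one more tool, called after "Emit:" as name([rows], argument=value, ...), one row to a line, values as JSON. step_arm: Moves the arm, as the interface text tells. Its arguments: {"type":"object","properties":{"commands":{"type":"array","items":{"type":"object","properties":{"x":{"type":"number"},"y":{"type":"number"},"z":{"type":"number"},"wx":{"type":"number"},"wy":{"type":"number"},"wz":{"type":"number"}}}},"grip":{"type":"number"}},"required":["commands"]}

```bash
mkdir -p pics; cat > h.py <<'E'
import numpy as np, cv2
from rig import state, imaging, workorder, ctrl
def save(p,n): cv2.imwrite('pics/'+n,cv2.cvtColor(p['frame'],cv2.COLOR_RGB2BGR))
def cloud(p,T=None):
    K=p['intrinsics'];z=p['z_map'];v,u=np.mgrid[:z.shape[0],:z.shape[1]]
    X=(u-K[0,2])/K[0,0]*z;Y=-(v-K[1,2])/K[1,1]*z
    P=np.stack([X,Y,-z,np.ones_like(z)],-1)
    T=p['cam_to_world'] if T is None else T
    W=(P@np.array(T).T)[...,:3]; W[z==0]=np.nan
    return W
E
python3 - <<'E'
from h import *
s=state();print(s);print(ctrl.tcp_to_tips)
for n in('scene','top'):
    p=imaging.camera(n);save(p,n+'0.png');np.save(n+'_cloud.npy',cloud(p));print(p.keys())
    for k in('tray','rod1','rake_grip','rake','rack'):
        for d in imaging.search_frame(k,p): print(n,k,np.round(d['location'],3),round(d['p'],2))
E
```

```text
{'clock': 0.0, 'joint_positions': array([1.14997933e+00, 8.74279921e-02, 1.75151245e-01, 1.65978871e+00,
       1.91628996e-05, 1.57082867e+00]), 'joint_vel': array([ 0.00165707,  0.00091198, -0.00094136, -0.00093798, -0.00029351,
        0.00052557]), 'tau': array([-4.83981130e-04, -5.20385492e+01,  4.64803183e+01,  1.64386583e-02,
       -1.01137546e-04, -4.83696880e-06]), 'tcp_pos': array([0.22459241, 0.50183582, 0.24760947]), 'tcp_rot': array([-1.41895231e-04,  2.08875182e-01,  9.77942102e-01, -6.18572292e-04]), 'contact_force': array([-0.33180809,  0.29207271, -0.07925602]), 'wrist_torque': array([-0.03066561,  0.02991209,  0.0082236 ]), 'opening': 1.0028163671481178}
0.017
dict_keys(['frame', 'z_map', 'intrinsics', 'cam_to_world', 'shot'])
scene tray [ 0.554 -0.174  0.016] 0.91
scene rod1 [ 0.334 -0.142  0.008] 0.7
scene rod1 [ 0.502 -0.316  0.006] 0.7
scene rod1 [ 0.556 -0.168  0.03 ] 0.68
scene rod1 [0.582 0.11  0.007] 0.55
scene rod1 [ 0.494 -0.181  0.03 ] 0.51
scene rod1 [ 0.52  -0.176  0.02 ] 0.51
scene rod1 [ 0.342 -0.276  0.007] 0.47
scene rake_grip [0.578 0.147 0.109] 0.93
scene rake_grip [ 0.554 -0.165  0.03 ] 0.34
scene rake [0.574 0.146 0.11 ] 0.87
scene rack [0.583 0.109 0.009] 0.76
dict_keys(['frame', 'z_map', 'intrinsics', 'cam_to_world', 'shot'])
top tray [ 0.544 -0.166  0.019] 0.91
top rod1 [ 0.551 -0.161  0.024] 0.68
top rod1 [ 0.34  -0.271  0.014] 0.6
top rod1 [ 0.522 -0.174  0.023] 0.55
top rod1 [ 0.333 -0.143  0.01 ] 0.47
top rod1 [ 0.502 -0.321  0.014] 0.47
top rod1 [ 0.49  -0.172  0.026] 0.44
top rake_grip [0.558 0.16  0.103] 0.93
top rake [0.563 0.162 0.105] 0.66
top rack [0.556 0.156 0.009] 0.67
```

View pics/scene0.png

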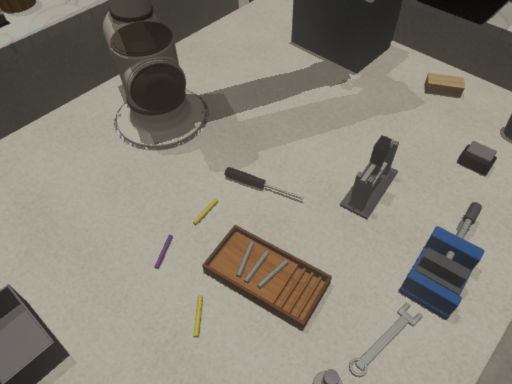

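View pics/top0.png

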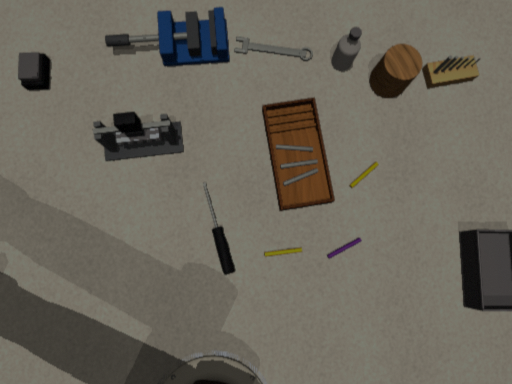

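The top view shows the tray at about (297,153) with its grooves at the far end (rows 105-130). The rack and rake are at about (140,135). The two yellow pins and the purple one are decoys and lie outside the tray. Next I'll fit the poses.

```bash
cat > fit.py <<'E'
from h import *
for n in ('top','scene'):
    W=np.load(n+'_cloud.npy'); f=cv2.cvtColor(cv2.imread(f'pics/{n}0.png'),cv2.COLOR_BGR2RGB).astype(int)
    print(n,'table z',np.nanmedian(W[...,2]))
    reg=(W[...,0]>.38)&(W[...,0]<.70)&(W[...,1]>-.3)&(W[...,1]<-.06)&(W[...,2]>.012)&(W[...,2]<.05)
    pts=W[reg]
    cnt,lab=cv2.connectedComponents(reg.astype(np.uint8)); 
    k=np.argmax(np.bincount(lab[lab>0])); m=lab==k
    pts=W[m]; r=cv2.minAreaRect((pts[:,:2]*1000).astype(np.float32)); print('tray rect',r, np.percentile(pts[:,2],[5,25,50,75,95,99]))
    # rods: gray in tray
    g=m&((f.max(-1)-f.min(-1))<40)&(f.max(-1)>70)
    c,l,st,ce=cv2.connectedComponentsWithStats(g.astype(np.uint8))
    for i in range(1,c):
        if st[i,4]>20:
            q=W[l==i]; print(' rod',st[i],np.round(np.median(q,0),4), [np.round(x,1) for x in cv2.minAreaRect((q[:,:2]*1000).astype(np.float32))])
    reg=(W[...,0]>.48)&(W[...,0]<.68)&(W[...,1]>.03)&(W[...,1]<.27)
    for lo,hi in((.004,.02),(.09,.098),(.098,.103),(.103,.112),(.112,.135),(.14,.17)):
        q=W[reg&(W[...,2]>lo)&(W[...,2]<hi)]
        if len(q)>5: print(lo,hi,len(q),[np.round(x,1) for x in cv2.minAreaRect((q[:,:2]*1000).astype(np.float32))],np.round(np.median(q,0),4))
E
python3 fit.py; python3 - <<'E'
import cv2
for n,(a,b,c,d) in {'top':(90,180,80,200),'scene':(120,225,330,410)}.items():
    i=cv2.imread(f'pics/{n}0.png')[a:b,c:d]; cv2.imwrite(f'pics/{n}c.png',cv2.resize(i,None,fx=5,fy=5,interpolation=2))
E
```

```text
top table z 0.0008317792961418657
tray rect ((543.4256591796875, -171.42510986328125), (232.72999572753906, 116.62638092041016), 10.070975303649902) [0.01564696 0.01779584 0.0193806  0.0269384  0.03313055 0.03459067]
 rod [262  99  39   8  46] [ 0.6527 -0.1361  0.0325] [array([ 653.3, -135.2]), array([ 3.7, 83.3]), np.float64(10.1)]
 rod [276 145  37   7 143] [ 0.5534 -0.1642  0.0275] [array([ 554.2, -164.7]), array([79.9,  9.1]), np.float64(87.0)]
 rod [281 159  37   9 151] [ 0.5187 -0.1747  0.0274] [array([ 518.9, -174.4]), array([ 8.9, 78.7]), np.float64(9.3)]
 rod [283 168  35  18 150] [ 0.4902 -0.1773  0.0278] [array([ 489.7, -177. ]), array([10.2, 78.1]), np.float64(24.0)]
0.004 0.02 1322 [array([580.6, 153.3]), array([232.9, 195.6]), np.float64(90.0)] [0.5511 0.1525 0.0084]
0.09 0.098 95 [array([567.6, 164.7]), array([ 35.2, 143.1]), np.float64(8.0)] [0.5597 0.1649 0.0944]
0.098 0.103 82 [array([567.7, 163.8]), array([ 34. , 148.4]), np.float64(8.3)] [0.5649 0.1981 0.1005]
0.103 0.112 462 [array([568.4, 164.9]), array([ 37.2, 149. ]), np.float64(7.8)] [0.5675 0.144  0.1062]
0.
[... 678 characters left out ...]
 0.5552 -0.1661  0.0279] [array([ 552.7, -160.7]), array([86.9, 14.6]), np.float64(88.0)]
0.004 0.02 1044 [array([579.7, 149.1]), array([197.6, 235.5]), np.float64(0.9)] [0.587  0.142  0.0088]
0.09 0.098 91 [array([568.7, 162.5]), array([ 35.5, 140.9]), np.float64(7.8)] [0.5761 0.1443 0.0943]
0.098 0.103 53 [array([579. , 163.9]), array([150.3,  33.6]), np.float64(89.7)] [0.5771 0.1029 0.1004]
0.103 0.112 230 [array([568.7, 164.7]), array([ 35.4, 152.2]), np.float64(7.6)] [0.5738 0.1168 0.1067]
0.112 0.135 115 [array([577.1, 159.9]), array([45.3, 20.6]), np.float64(65.3)] [0.575  0.1453 0.1242]
0.14 0.17 233 [array([568.4, 164. ]), array([24.7, 42.1]), np.float64(7.3)] [0.5704 0.1574 0.1553]
```

View pics/topc.png

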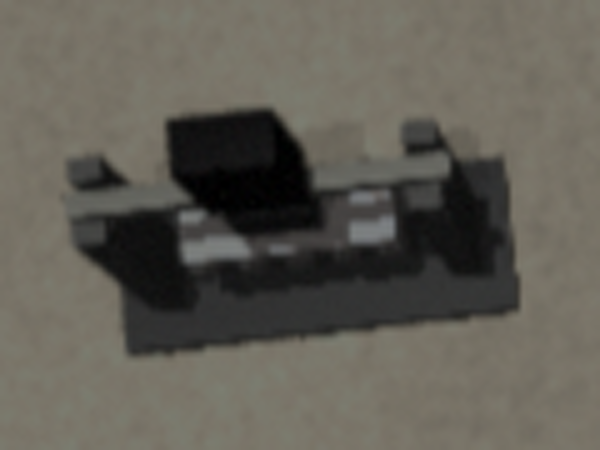

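View pics/scenec.png

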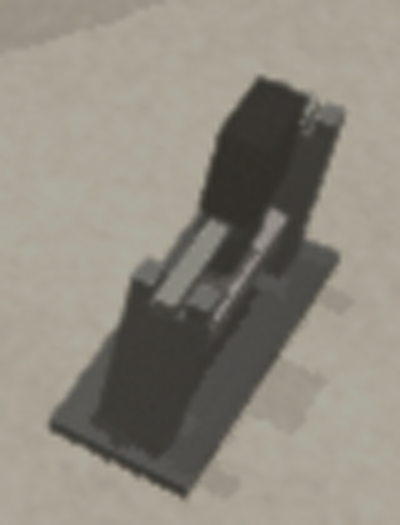

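```bash
cat >> h.py <<'E'
from scipy.spatial.transform import Rotation as R
def rot(s): q=s['tcp_rot'];return R.from_quat([q[1],q[2],q[3],q[0]])
def go(x,y,z,yaw):
    "yaw: world angle (deg) of tool y; prints tool shift mm / turn deg"
    s=state();r=rot(s);a=np.radians(yaw)
    Y=np.array([np.cos(a),np.sin(a),0]);Z=np.array([0,0,-1.]);X=np.cross(Y,Z)
    t=R.from_matrix(np.stack([X,Y,Z],1))
    print('t',round(s['clock'],3),'tcp',np.round(s['tcp_pos']*1000,1),'F',np.round(s['contact_force'],2),'open',round(s['opening'],3),'j',np.round(s['joint_positions'],2))
    print('shift',np.round(r.inv().apply((np.array([x,y,z])-s['tcp_pos'])*1000),1),'turn',np.round((r.inv()*t).as_rotvec(degrees=True),2))
E
python3 -c "
from h import *
go(.568,.1643,.22,8)"
```

```text
t 0.6 tcp [224.7 502.  248.3] F [-0.29 -1.17 -0.13] open 1.0 j [1.15 0.09 0.18 1.66 0.   1.57]
shift [-451.3 -168.    28.3] turn [-0.    0.   57.89]
```

Emit:
step_arm([
  {"x":-56,"y":-21,"z":0,"wz":7.2},
  {"x":-112,"y":-42,"z":0,"wz":14.5},
  {"x":-168,"y":-63,"z":0,"wz":21.7},
  {"x":-224,"y":-84,"z":0,"wz":29},
  {"x":-280,"y":-105,"z":0,"wz":36},
], grip=-1)

```text
validation failed for argument at $.co...
```

```bash
python3 -c "
from h import *
go(.568,.1643,.22,8)"
```

```text
t 0.6 tcp [224.7 502.  248.3] F [-0.29 -1.17 -0.13] open 1.0 j [1.15 0.09 0.18 1.66 0.   1.57]
shift [-451.3 -168.    28.3] turn [-0.    0.   57.89]
```

Emit:
step_arm([
  {"x":-56,"y":-21,"z":0,"wx":0,"wy":0,"wz":7.2},
  {"x":-112,"y":-42,"z":0,"wx":0,"wy":0,"wz":14.5},
  {"x":-168,"y":-63,"z":0,"wx":0,"wy":0,"wz":21.7},
  {"x":-224,"y":-84,"z":0,"wx":0,"wy":0,"wz":29},
  {"x":-280,"y":-105,"z":0,"wx":0,"wy":0,"wz":36},
], grip=-1)

```text
clock: 1.23
tcp_pos: [0.4385, 0.2903, 0.2485]
tcp_rot: [0.0, 0.503, 0.865, 0.0]
contact_force: [1.0, 0.2, -0.2]
opening: 1.002
```

```bash
python3 -c "
from h import *
go(.568,.1643,.22,8)"
```

```text
t 1.225 tcp [438.5 290.3 248.5] F [ 1.03  0.23 -0.25] open 1.002 j [0.58 0.03 0.11 1.66 0.   1.64]
shift [-173.6   50.2   28.5] turn [ 3.000e-02 -1.000e-02  2.166e+01]
```

Emit:
step_arm([
  {"x":-55,"y":16,"z":9,"wx":0,"wy":0,"wz":7.2},
  {"x":-110,"y":32,"z":18,"wx":0,"wy":0,"wz":14.4},
  {"x":-160,"y":46,"z":27,"wx":0,"wy":0,"wz":21.7},
  {"x":-173.6,"y":50.2,"z":28.5,"wx":0,"wy":0,"wz":21.7},
  {"x":-173.6,"y":50.2,"z":28.5,"wx":0,"wy":0,"wz":21.7},
])

```text
clock: 1.85
tcp_pos: [0.5676, 0.1658, 0.2195]
tcp_rot: [-0.0, 0.655, 0.756, -0.0]
contact_force: [0.6, -0.0, -0.7]
opening: 1.001
```

```bash
python3 -c "
from h import *
go(.568,.1643,.128,8)
s=state();p=imaging.camera('wrist');save(p,'w1.png')
M=np.eye(4);M[:3,:3]=rot(s).as_matrix();M[:3,3]=s['tcp_pos']
W=cloud(p,M@np.array(p['mount']));np.save('w1.npy',W)
z=W[...,2]
for lo,hi in((.145,.165),(.1,.112)):
    q=W[(z>lo)&(z<hi)&(abs(W[...,0]-.568)<.05)]
    print(len(q),[np.round(x,1) for x in cv2.minAreaRect((q[:,:2]*1000).astype(np.float32))] if len(q)>4 else 0, np.median(q,0))
"
```

```text
t 1.85 tcp [567.6 165.8 219.5] F [ 0.62 -0.05 -0.73] open 1.001 j [0.28 0.18 0.22 1.61 0.   1.71]
shift [-1.6  0.3 91.5] turn [-0.04 -0.    0.17]
1533 [array([567.2, 166.5]), array([24. , 39.9]), np.float64(7.7)] [0.56702964 0.169218   0.15474749]
1652 [array([567.6, 166.5]), array([ 36. , 149.1]), np.float64(7.8)] [0.56365319 0.20751148 0.10543111]
```

View pics/w1.png

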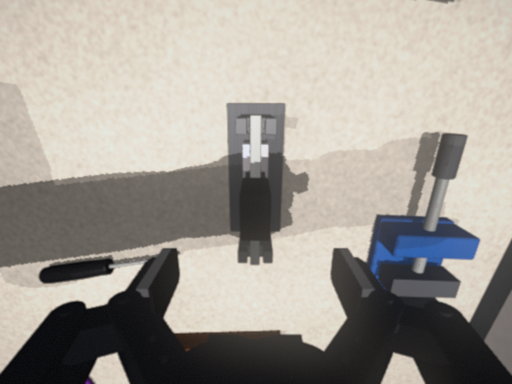

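Emit:
step_arm([
  {"x":-1,"y":0,"z":45,"wx":0,"wy":0,"wz":0.2},
  {"x":-1,"y":0,"z":85,"wx":0,"wy":0,"wz":0.2},
  {"x":-1,"y":0,"z":91,"wx":0,"wy":0,"wz":0.2},
  {"x":-1,"y":0,"z":91,"wx":0,"wy":0,"wz":0.2},
])

```text
clock: 2.4
tcp_pos: [0.5674, 0.1662, 0.1302]
tcp_rot: [0.0, 0.656, 0.755, 0.001]
contact_force: [-0.6, -0.1, 0.6]
opening: 1.003
```

Emit:
step_arm([
  {"x":0,"y":0,"z":0,"wx":0,"wy":0,"wz":0},
  {"x":0,"y":0,"z":0,"wx":0,"wy":0,"wz":0},
  {"x":0,"y":0,"z":0,"wx":0,"wy":0,"wz":0},
  {"x":0,"y":0,"z":0,"wx":0,"wy":0,"wz":0},
], grip=1)

```text
clock: 2.9
tcp_pos: [0.5678, 0.1653, 0.1294]
tcp_rot: [0.0, 0.656, 0.755, 0.0]
contact_force: [-0.4, -1.3, 3.9]
opening: 0.271
```

Emit:
step_arm([
  {"x":0,"y":0,"z":0,"wx":0,"wy":0,"wz":0},
  {"x":0,"y":0,"z":0,"wx":0,"wy":0,"wz":0},
  {"x":0,"y":0,"z":0,"wx":0,"wy":0,"wz":0},
], grip=1)

```text
clock: 3.28
tcp_pos: [0.5678, 0.1653, 0.1294]
tcp_rot: [0.0, 0.656, 0.755, 0.0]
contact_force: [-0.0, -0.3, 5.8]
opening: 0.274
```

```bash
python3 -c "
from h import *
go(.568,.1643,.128,8);s=state();print(s['tcp_pos'],s['wrist_torque'])"
```

```text
t 3.275 tcp [567.8 165.3 129.4] F [-0.03 -0.27  5.79] open 0.274 j [ 0.28  0.17  0.04  1.44 -0.    1.71]
shift [-1.   0.1  1.4] turn [ 0.05 -0.01 -0.02]
[0.56775575 0.16531042 0.1293549 ] [-0.05350892  0.14119612 -0.02417168]
```

Emit:
step_arm([
  {"x":0,"y":0,"z":-15,"wx":0,"wy":0,"wz":0},
  {"x":0,"y":0,"z":-40,"wx":0,"wy":0,"wz":0},
  {"x":0,"y":0,"z":-75,"wx":0,"wy":0,"wz":0},
  {"x":0,"y":0,"z":-100,"wx":0,"wy":0,"wz":0},
  {"x":0,"y":0,"z":-100,"wx":0,"wy":0,"wz":0},
])

```text
clock: 3.9
tcp_pos: [0.5682, 0.1655, 0.2309]
tcp_rot: [0.001, 0.656, 0.755, 0.001]
contact_force: [0.3, 1.6, -3.1]
opening: 0.274
```

```bash
python3 -c "
from h import *
go(.4542,-.1876,.21,10.2)"
```

```text
t 3.9 tcp [568.2 165.5 230.9] F [ 0.25  1.56 -3.07] open 0.274 j [ 0.28  0.18  0.25  1.63 -0.    1.71]
shift [-333.8 -162.1   20.2] turn [ 0.18 -0.02 -2.21]
```

Emit:
step_arm([
  {"x":-40,"y":-20,"z":0,"wx":0,"wy":0,"wz":-0.5},
  {"x":-90,"y":-44,"z":0,"wx":0,"wy":0,"wz":-1},
  {"x":-140,"y":-68,"z":0,"wx":0,"wy":0,"wz":-1.5},
  {"x":-190,"y":-92,"z":0,"wx":0,"wy":0,"wz":-2},
  {"x":-240,"y":-116,"z":0,"wx":0,"wy":0,"wz":-2.2},
])

```text
clock: 4.53
tcp_pos: [0.4848, -0.0899, 0.2273]
tcp_rot: [-0.001, 0.641, 0.767, -0.0]
contact_force: [1.2, -0.5, -3.2]
opening: 0.274
```

```bash
python3 -c "
from h import *
go(.4542,-.1876,.21,10.2)"
```

```text
t 4.525 tcp [484.8 -89.9 227.3] F [ 1.25 -0.53 -3.16] open 0.274 j [-0.18 -0.05 -0.01  1.62 -0.    1.21]
shift [-90.7 -47.4  17.3] turn [-0.1  -0.03  0.02]
```

Emit:
step_arm([
  {"x":-42,"y":-22,"z":5,"wx":-0.1,"wy":0,"wz":0},
  {"x":-75,"y":-40,"z":10,"wx":-0.1,"wy":0,"wz":0},
  {"x":-90,"y":-47,"z":15,"wx":-0.1,"wy":0,"wz":0},
  {"x":-90.7,"y":-47.4,"z":17.3,"wx":-0.1,"wy":0,"wz":0},
  {"x":-90.7,"y":-47.4,"z":17.3,"wx":-0.1,"wy":0,"wz":0},
])

```text
clock: 5.15
tcp_pos: [0.4555, -0.1854, 0.2109]
tcp_rot: [0.0, 0.641, 0.767, 0.001]
contact_force: [0.1, 0.1, -3.5]
opening: 0.277
```

```bash
python3 -c "
from h import *
go(.4542,-.1876,.16,10.2)
for n in('top','scene'):
    p=imaging.camera(n);save(p,n+'1.png');W=cloud(p);z=W[...,2]
    reg=(W[...,0]>.3)&(W[...,0]<.6)&(abs(W[...,1]+.187)<.12)
    for lo,hi in((.09,.12),(.12,.15),(.15,.165),(.165,.185),(.185,.22)):
        q=W[reg&(z>lo)&(z<hi)]
        if len(q)>8: print(n,lo,hi,len(q),[np.round(x,1) for x in cv2.minAreaRect((q[:,:2]*1000).astype(np.float32))],np.median(q,0))
s=state();p=imaging.camera('wrist');save(p,'w2.png')
M=np.eye(4);M[:3,:3]=rot(s).as_matrix();M[:3,3]=s['tcp_pos']
W=cloud(p,M@np.array(p['mount']));z=W[...,2]
for lo,hi in((.028,.036),(.17,.19)):
    q=W[(z>lo)&(z<hi)&(abs(W[...,1]+.18)<.12)]
    print(len(q),[np.round(x,1) for x in cv2.minAreaRect((q[:,:2]*1000).astype(np.float32))] if len(q)>4 else 0, np.median(q,0))
"
python3 - <<'E'
import cv2
i=cv2.imread('pics/top1.png')[80:240,220:380]; cv2.imwrite('pics/top1c.png',cv2.resize(i,None,fx=3.5,fy=3.5))
i=cv2.imread('pics/scene1.png')[130:350,130:370]; cv2.imwrite('pics/scene1c.png',cv2.resize(i,None,fx=2.5,fy=2.5))
E
```

```text
t 5.15 tcp [ 455.5 -185.4  210.9] F [ 0.1   0.08 -3.45] open 0.277 j [-0.39 -0.06 -0.05  1.59  0.    1.01]
shift [-2.  -1.7 50.9] turn [ 0.06 -0.05  0.02]
top 0.12 0.15 62 [array([ 454., -147.]), array([18.2, 35.6]), np.float64(63.7)] [ 0.44619876 -0.1463177   0.1406334 ]
top 0.165 0.185 27 [array([ 446.5, -130.7]), array([10.5, 37.7]), np.float64(11.1)] [ 0.44438104 -0.12920305  0.18366219]
top 0.185 0.22 131 [array([ 447.2, -134.9]), array([10.2, 45.4]), np.float64(10.6)] [ 0.44716957 -0.13365919  0.18679178]
scene 0.09 0.12 13 [array([ 465., -191.]), array([80.9, 20.6]), np.float64(85.0)] [ 0.46366548 -0.20817108  0.11872428]
scene 0.12 0.15 613 [array([ 457. , -186.2]), array([28.4, 89.4]), np.float64(9.8)] [ 0.46409731 -0.20302937  0.14172852]
scene 0.15 0.165 68 [array([ 465.5, -186.7]), array([37. , 13.9]), np.float64(78.5)] [ 0.46485567 -0.19176187  0.15914463]
scene 0.165 0.185 138 [array([ 465.9, -214.8]), array([ 9.9, 92. ]), np.float64(4.9)] [ 0.46680667 -0.20099371  0.1778245 ]
scene 0.185 0.22 406 [array([ 456.8, -198.7]), array([120.6,  48.5]), np.float64(83.5)] [ 0.46660439 -0.20616194  0.19345252]
3254 [array([ 599.1, -178.9]), array([182.9, 370.4]), np.float64(81.6)] [ 0.56360445 -0.15977354  0.03156809]
1861 [array([ 457.1, -184.3]), array([ 22.6, 150.6]), np.float64(14.2)] [ 0.44712521 -0.13865476  0.18681901]
```

View pics/w2.png

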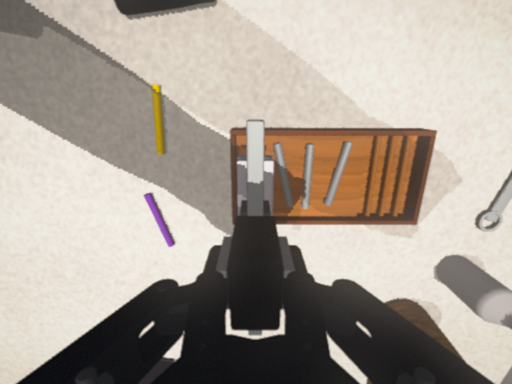

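View pics/scene1c.png

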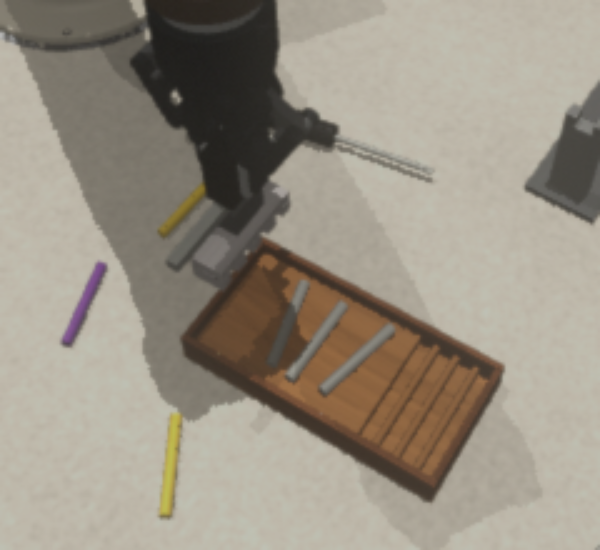

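View pics/top1c.png

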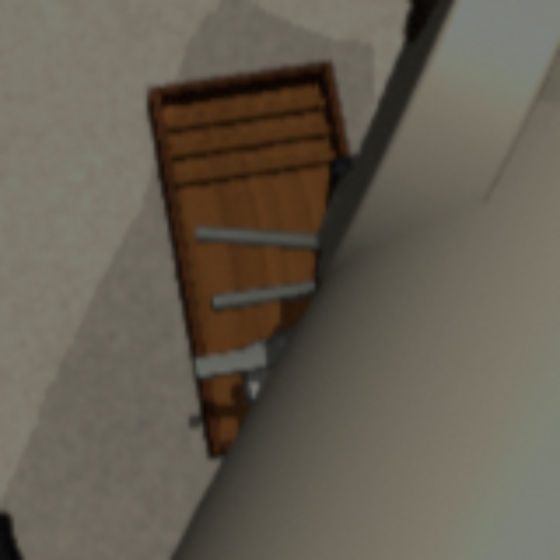

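```bash
python3 -c "
from h import *
go(.4522,-.188,.150,10.1)"
```

```text
t 5.3 tcp [ 455.8 -185.3  211.6] F [-0.09  0.68 -3.32] open 0.273 j [-0.39 -0.06 -0.05  1.59  0.    1.  ]
shift [-2.  -4.1 61.6] turn [ 0.11 -0.    0.17]
```

Emit:
step_arm([
  {"x":-2,"y":-4,"z":20,"wx":0,"wy":0,"wz":0.1},
  {"x":-2,"y":-4,"z":45,"wx":0,"wy":0,"wz":0.1},
  {"x":-2,"y":-4,"z":61,"wx":0,"wy":0,"wz":0.1},
  {"x":-2,"y":-4,"z":61,"wx":0,"wy":0,"wz":0.1},
])

```text
clock: 5.8
tcp_pos: [0.4516, -0.1882, 0.1496]
tcp_rot: [-0.0, 0.642, 0.767, 0.0]
contact_force: [0.2, 0.3, -3.0]
opening: 0.272
```

```bash
python3 -c "
from h import *
go(.4522,-.188,.130,10.1)
p=imaging.camera('scene');save(p,'scene2.png');W=cloud(p);z=W[...,2]
reg=(W[...,0]>.3)&(W[...,0]<.6)&(abs(W[...,1]+.187)<.12)
for lo,hi in((.04,.06),(.06,.085),(.085,.11),):
        q=W[reg&(z>lo)&(z<hi)]
        if len(q)>8: print(lo,hi,len(q),[np.round(x,1) for x in cv2.minAreaRect((q[:,:2]*1000).astype(np.float32))],np.median(q,0))
q=W[reg&(z>.042)];print(np.sort(q[:,2])[:10])
i=p['frame'][200:350,170:350,::-1];cv2.imwrite('pics/scene2c.png',cv2.resize(i,None,fx=4,fy=4))
s=state();p=imaging.camera('wrist');save(p,'w3.png')
"
```

```text
t 5.8 tcp [ 451.6 -188.2  149.6] F [ 0.21  0.3  -3.02] open 0.272 j [-0.4  -0.07 -0.17  1.47  0.    1.  ]
shift [ 0.1  0.6 19.6] turn [ 0.01 -0.06  0.03]
0.04 0.06 23 [array([ 453.4, -189.4]), array([24.5, 86.7]), np.float64(9.6)] [ 0.46121291 -0.21077495  0.0586087 ]
0.06 0.085 505 [array([ 452.7, -189.3]), array([28.4, 89.1]), np.float64(10.3)] [ 0.46021544 -0.20536125  0.08002876]
0.085 0.11 83 [array([ 461. , -189.6]), array([37.4, 14.8]), np.float64(77.3)] [ 0.461251   -0.19334719  0.10125232]
[0.05697499 0.05720529 0.05730451 0.05765098 0.05777287 0.05820301
 0.05825798 0.05826007 0.05834012 0.05840382]
```

View pics/scene2c.png

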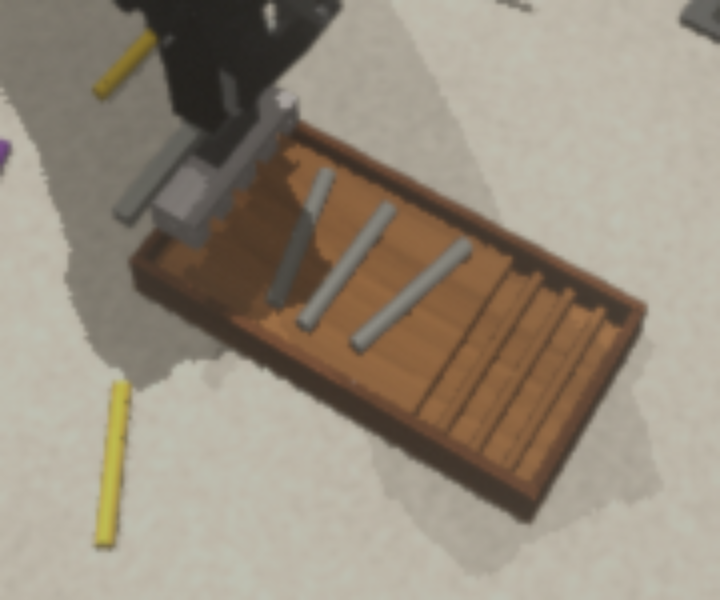

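View pics/w3.png

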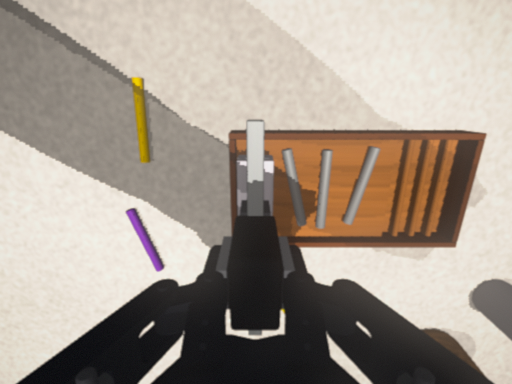

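Emit:
step_arm([
  {"x":0,"y":0,"z":8,"wx":0,"wy":0,"wz":0},
  {"x":0,"y":0,"z":16,"wx":0,"wy":0,"wz":0},
  {"x":0,"y":0,"z":20,"wx":0,"wy":0,"wz":0},
  {"x":0,"y":0,"z":20,"wx":0,"wy":0,"wz":0},
])

```text
clock: 6.4
tcp_pos: [0.4518, -0.1887, 0.1301]
tcp_rot: [0.0, 0.642, 0.767, 0.001]
contact_force: [0.6, -0.3, -3.5]
opening: 0.274
```

Emit:
step_arm([
  {"x":0,"y":0,"z":1,"wx":0,"wy":0,"wz":0},
  {"x":0,"y":0,"z":2,"wx":0,"wy":0,"wz":0},
  {"x":0,"y":0,"z":2.5,"wx":0,"wy":0,"wz":0},
])

```text
clock: 6.78
tcp_pos: [0.452, -0.1888, 0.128]
tcp_rot: [0.001, 0.642, 0.767, 0.001]
contact_force: [0.4, 0.1, -2.0]
opening: 0.273
```

Emit:
step_arm([
  {"x":0,"y":0,"z":1,"wx":0,"wy":0,"wz":0},
  {"x":0,"y":0,"z":2,"wx":0,"wy":0,"wz":0},
  {"x":0,"y":0,"z":2,"wx":0,"wy":0,"wz":0},
])

```text
clock: 7.15
tcp_pos: [0.4519, -0.1888, 0.1259]
tcp_rot: [0.0, 0.642, 0.767, 0.001]
contact_force: [0.3, -0.3, -3.0]
opening: 0.275
```

```bash
python3 -c "
from h import *
go(.4522,-.188,.120,10.1)"
```

```text
t 7.15 tcp [ 451.9 -188.8  125.9] F [ 0.31 -0.25 -3.03] open 0.275 j [-0.4  -0.07 -0.22  1.42  0.    1.  ]
shift [0.7 0.4 5.9] turn [ 0.09 -0.   -0.01]
```

Emit:
step_arm([
  {"x":0,"y":0,"z":1,"wx":0,"wy":0,"wz":0},
  {"x":0,"y":0,"z":2,"wx":0,"wy":0,"wz":0},
  {"x":0,"y":0,"z":2,"wx":0,"wy":0,"wz":0},
])

```text
clock: 7.52
tcp_pos: [0.4519, -0.1888, 0.1239]
tcp_rot: [0.0, 0.642, 0.767, 0.001]
contact_force: [-0.3, 0.0, -2.7]
opening: 0.275
```

Emit:
step_arm([
  {"x":0,"y":0,"z":1,"wx":0,"wy":0,"wz":0},
  {"x":0,"y":0,"z":2,"wx":0,"wy":0,"wz":0},
  {"x":0,"y":0,"z":2,"wx":0,"wy":0,"wz":0},
])

```text
clock: 7.9
tcp_pos: [0.4519, -0.1887, 0.1218]
tcp_rot: [0.0, 0.642, 0.767, 0.001]
contact_force: [0.1, -0.6, -3.5]
opening: 0.272
```

Emit:
step_arm([
  {"x":0,"y":0,"z":1,"wx":0,"wy":0,"wz":0},
  {"x":0,"y":0,"z":2,"wx":0,"wy":0,"wz":0},
  {"x":0,"y":0,"z":2,"wx":0,"wy":0,"wz":0},
])

```text
clock: 8.28
tcp_pos: [0.4519, -0.1888, 0.1199]
tcp_rot: [0.0, 0.642, 0.767, 0.001]
contact_force: [0.1, 0.7, -2.6]
opening: 0.273
```

Emit:
step_arm([
  {"x":0,"y":0,"z":1,"wx":0,"wy":0,"wz":0},
  {"x":0,"y":0,"z":1.5,"wx":0,"wy":0,"wz":0},
  {"x":0,"y":0,"z":1.5,"wx":0,"wy":0,"wz":0},
])

```text
clock: 8.65
tcp_pos: [0.4519, -0.1888, 0.1184]
tcp_rot: [0.0, 0.642, 0.767, 0.001]
contact_force: [0.7, 0.7, -3.9]
opening: 0.275
```

Emit:
step_arm([
  {"x":0,"y":0,"z":1,"wx":0,"wy":0,"wz":0},
  {"x":0,"y":0,"z":1.5,"wx":0,"wy":0,"wz":0},
  {"x":0,"y":0,"z":1.5,"wx":0,"wy":0,"wz":0},
])

```text
clock: 9.02
tcp_pos: [0.4519, -0.1888, 0.1169]
tcp_rot: [0.0, 0.642, 0.767, 0.001]
contact_force: [-0.5, -0.9, -2.7]
opening: 0.273
```

Emit:
step_arm([
  {"x":0,"y":0,"z":1,"wx":0,"wy":0,"wz":0},
  {"x":0,"y":0,"z":1,"wx":0,"wy":0,"wz":0},
])

```text
clock: 9.28
tcp_pos: [0.4519, -0.1888, 0.1159]
tcp_rot: [0.0, 0.642, 0.767, 0.001]
contact_force: [-0.3, 0.5, -2.4]
opening: 0.27
```

Emit:
step_arm([
  {"x":0,"y":0,"z":1,"wx":0,"wy":0,"wz":0},
  {"x":0,"y":0,"z":1,"wx":0,"wy":0,"wz":0},
])

```text
clock: 9.52
tcp_pos: [0.4519, -0.1888, 0.1149]
tcp_rot: [0.0, 0.642, 0.767, 0.001]
contact_force: [0.4, -0.5, -3.5]
opening: 0.273
```

Emit:
step_arm([
  {"x":0,"y":0,"z":0.7,"wx":0,"wy":0,"wz":0},
  {"x":0,"y":0,"z":0.7,"wx":0,"wy":0,"wz":0},
])

```text
clock: 9.78
tcp_pos: [0.452, -0.1888, 0.1142]
tcp_rot: [0.001, 0.642, 0.767, 0.001]
contact_force: [0.4, -0.6, -2.3]
opening: 0.273
```

Emit:
step_arm([
  {"x":0,"y":0,"z":0.7,"wx":0,"wy":0,"wz":0},
  {"x":0,"y":0,"z":0.7,"wx":0,"wy":0,"wz":0},
])

```text
clock: 10.02
tcp_pos: [0.452, -0.1888, 0.1135]
tcp_rot: [0.001, 0.642, 0.767, 0.001]
contact_force: [-0.4, -0.4, -3.3]
opening: 0.272
```

Emit:
step_arm([
  {"x":0,"y":0,"z":0.7,"wx":0,"wy":0,"wz":0},
  {"x":0,"y":0,"z":0.7,"wx":0,"wy":0,"wz":0},
])

```text
clock: 10.28
tcp_pos: [0.452, -0.1888, 0.1128]
tcp_rot: [0.001, 0.642, 0.767, 0.001]
contact_force: [-0.1, -0.2, -2.6]
opening: 0.272
```

Emit:
step_arm([
  {"x":0,"y":0,"z":0.7,"wx":0,"wy":0,"wz":0},
  {"x":0,"y":0,"z":0.7,"wx":0,"wy":0,"wz":0},
])

```text
clock: 10.52
tcp_pos: [0.452, -0.1888, 0.1121]
tcp_rot: [0.001, 0.642, 0.767, 0.001]
contact_force: [0.4, -0.3, -2.5]
opening: 0.275
```

Emit:
step_arm([
  {"x":0,"y":0,"z":0.7,"wx":0,"wy":0,"wz":0},
  {"x":0,"y":0,"z":0.7,"wx":0,"wy":0,"wz":0},
])

```text
clock: 10.78
tcp_pos: [0.4521, -0.1888, 0.1118]
tcp_rot: [0.001, 0.642, 0.767, 0.001]
contact_force: [-1.0, 0.4, -0.8]
opening: 0.272
```

Emit:
step_arm([
  {"x":0,"y":0,"z":0.7,"wx":0,"wy":0,"wz":0},
  {"x":0,"y":0,"z":0.7,"wx":0,"wy":0,"wz":0},
])

```text
clock: 11.02
tcp_pos: [0.4521, -0.1888, 0.1111]
tcp_rot: [0.001, 0.642, 0.767, 0.001]
contact_force: [-0.4, 1.4, 2.4]
opening: 0.275
```

Emit:
step_arm([
  {"x":0,"y":3,"z":-0.3,"wx":0,"wy":0,"wz":0},
  {"x":0,"y":6,"z":-0.3,"wx":0,"wy":0,"wz":0},
  {"x":0,"y":9,"z":-0.3,"wx":0,"wy":0,"wz":0},
  {"x":0,"y":12,"z":-0.3,"wx":0,"wy":0,"wz":0},
  {"x":0,"y":15,"z":-0.3,"wx":0,"wy":0,"wz":0},
])

```text
clock: 11.65
tcp_pos: [0.467, -0.1861, 0.1111]
tcp_rot: [0.001, 0.642, 0.767, 0.001]
contact_force: [-2.4, -0.7, 4.3]
opening: 0.273
```

Emit:
step_arm([
  {"x":0,"y":3,"z":0,"wx":0,"wy":0,"wz":0},
  {"x":0,"y":6,"z":0,"wx":0,"wy":0,"wz":0},
  {"x":0,"y":9,"z":0,"wx":0,"wy":0,"wz":0},
  {"x":0,"y":12,"z":0,"wx":0,"wy":0,"wz":0},
  {"x":0,"y":15,"z":0,"wx":0,"wy":0,"wz":0},
])

```text
clock: 12.28
tcp_pos: [0.4817, -0.1835, 0.1111]
tcp_rot: [0.001, 0.642, 0.767, 0.001]
contact_force: [-2.8, -0.3, 2.3]
opening: 0.269
```

```bash
python3 -c "
from h import *
go(.4522,-.188,.111,10.1)
p=imaging.camera('scene');
i=p['frame'][200:350,170:350,::-1];cv2.imwrite('pics/scene3c.png',cv2.resize(i,None,fx=4,fy=4))
"
```

```text
t 12.275 tcp [ 481.7 -183.5  111.1] F [-2.82 -0.35  2.34] open 0.269 j [-0.36 -0.   -0.18  1.39  0.    1.03]
shift [  0.7 -29.9   0.1] turn [ 0.1  -0.   -0.01]
```

View pics/scene3c.png

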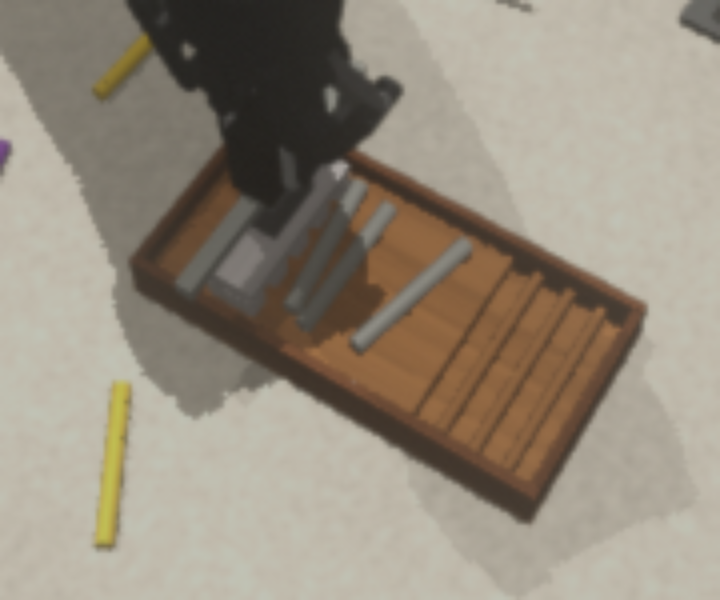

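The first pin has been straightened against the teeth, and contact is steady at about 5 N. I'll keep combing.

Emit:
step_arm([
  {"x":0,"y":4,"z":-0.2,"wx":0,"wy":0,"wz":0},
  {"x":0,"y":8,"z":-0.2,"wx":0,"wy":0,"wz":0},
  {"x":0,"y":12,"z":-0.2,"wx":0,"wy":0,"wz":0},
  {"x":0,"y":16,"z":-0.2,"wx":0,"wy":0,"wz":0},
  {"x":0,"y":20,"z":-0.2,"wx":0,"wy":0,"wz":0},
])

```text
clock: 12.95
tcp_pos: [0.5015, -0.1799, 0.1113]
tcp_rot: [0.001, 0.642, 0.767, 0.001]
contact_force: [-3.2, -0.1, 1.7]
opening: 0.274
```

Emit:
step_arm([
  {"x":0,"y":4,"z":0,"wx":0,"wy":0,"wz":0},
  {"x":0,"y":8,"z":0,"wx":0,"wy":0,"wz":0},
  {"x":0,"y":12,"z":0,"wx":0,"wy":0,"wz":0},
  {"x":0,"y":16,"z":0,"wx":0,"wy":0,"wz":0},
  {"x":0,"y":20,"z":0,"wx":0,"wy":0,"wz":0},
])

```text
clock: 13.58
tcp_pos: [0.5212, -0.1765, 0.1114]
tcp_rot: [0.001, 0.642, 0.767, 0.001]
contact_force: [-2.2, -0.5, 1.6]
opening: 0.277
```

```bash
python3 -c "
from h import *
go(.4522,-.188,.111,10.1)
p=imaging.camera('scene');
i=p['frame'][200:350,170:350,::-1];cv2.imwrite('pics/scene4c.png',cv2.resize(i,None,fx=4,fy=4))
"
```

```text
t 13.575 tcp [ 521.2 -176.5  111.4] F [-2.17 -0.49  1.56] open 0.277 j [-0.33  0.08 -0.1   1.39  0.    1.07]
shift [  0.7 -69.9   0.3] turn [ 0.1  -0.   -0.01]
```

View pics/scene4c.png

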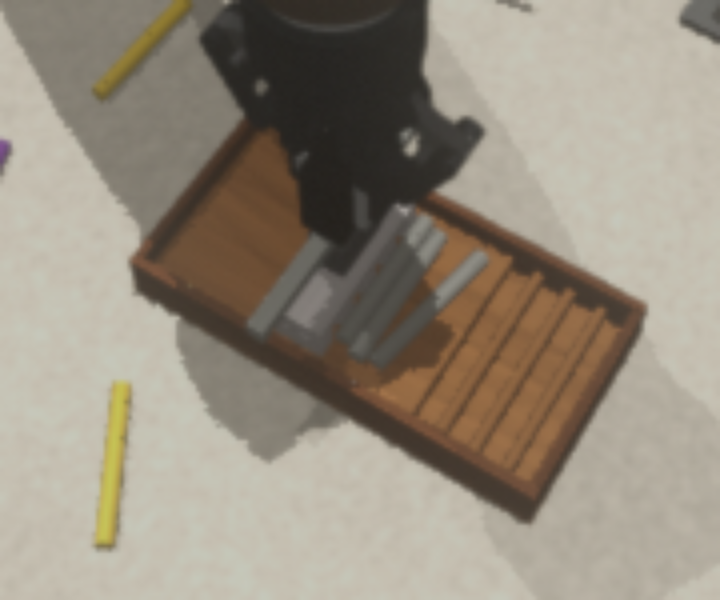

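Emit:
step_arm([
  {"x":0,"y":4,"z":0,"wx":0,"wy":0,"wz":0},
  {"x":0,"y":8,"z":0,"wx":0,"wy":0,"wz":0},
  {"x":0,"y":12,"z":0,"wx":0,"wy":0,"wz":0},
  {"x":0,"y":16,"z":0,"wx":0,"wy":0,"wz":0},
  {"x":0,"y":20,"z":0,"wx":0,"wy":0,"wz":0},
])

```text
clock: 14.25
tcp_pos: [0.5409, -0.173, 0.1114]
tcp_rot: [0.001, 0.642, 0.767, 0.001]
contact_force: [-3.0, -0.3, 1.8]
opening: 0.274
```

Emit:
step_arm([
  {"x":0,"y":3,"z":0,"wx":0,"wy":0,"wz":0},
  {"x":0,"y":6,"z":0,"wx":0,"wy":0,"wz":0},
  {"x":0,"y":9,"z":0,"wx":0,"wy":0,"wz":0},
  {"x":0,"y":12,"z":0,"wx":0,"wy":0,"wz":0},
  {"x":0,"y":15,"z":0,"wx":0,"wy":0,"wz":0},
])

```text
clock: 14.88
tcp_pos: [0.5556, -0.1703, 0.1115]
tcp_rot: [0.001, 0.642, 0.767, 0.001]
contact_force: [-2.5, -0.4, 1.3]
opening: 0.272
```

```bash
python3 -c "
from h import *
go(.4522,-.188,.111,10.1)
p=imaging.camera('scene');
i=p['frame'][200:350,170:350,::-1];cv2.imwrite('pics/scene5c.png',cv2.resize(i,None,fx=4,fy=4))
"
```

```text
t 14.875 tcp [ 555.6 -170.3  111.5] F [-2.48 -0.4   1.31] open 0.272 j [-0.3   0.15 -0.02  1.4   0.    1.1 ]
shift [   0.7 -104.9    0.3] turn [ 0.1   0.   -0.01]
```

View pics/scene5c.png

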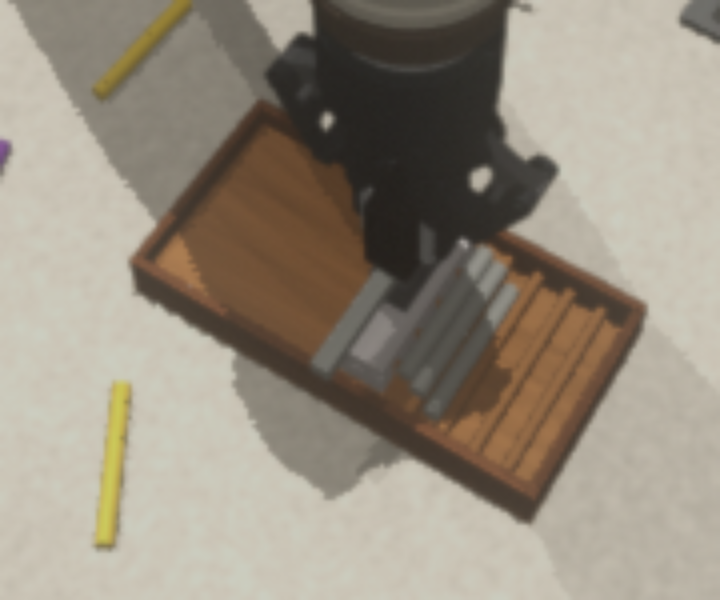

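Emit:
step_arm([
  {"x":0,"y":2.5,"z":0.1,"wx":0,"wy":0,"wz":0},
  {"x":0,"y":5,"z":0.1,"wx":0,"wy":0,"wz":0},
  {"x":0,"y":7.5,"z":0.1,"wx":0,"wy":0,"wz":0},
  {"x":0,"y":10,"z":0.1,"wx":0,"wy":0,"wz":0},
  {"x":0,"y":12,"z":0.1,"wx":0,"wy":0,"wz":0},
])

```text
clock: 15.55
tcp_pos: [0.5674, -0.1682, 0.1114]
tcp_rot: [0.001, 0.642, 0.767, 0.001]
contact_force: [-1.5, -0.8, 1.6]
opening: 0.275
```

```bash
python3 -c "
from h import *
go(.4522,-.188,.111,10.1)
p=imaging.camera('scene');
i=p['frame'][200:350,170:350,::-1];cv2.imwrite('pics/scene6c.png',cv2.resize(i,None,fx=4,fy=4))
"
```

```text
t 15.55 tcp [ 567.4 -168.2  111.4] F [-1.51 -0.82  1.62] open 0.275 j [-0.29  0.18  0.01  1.4   0.    1.11]
shift [   0.7 -116.9    0.2] turn [ 0.1  -0.   -0.01]
```

View pics/scene6c.png

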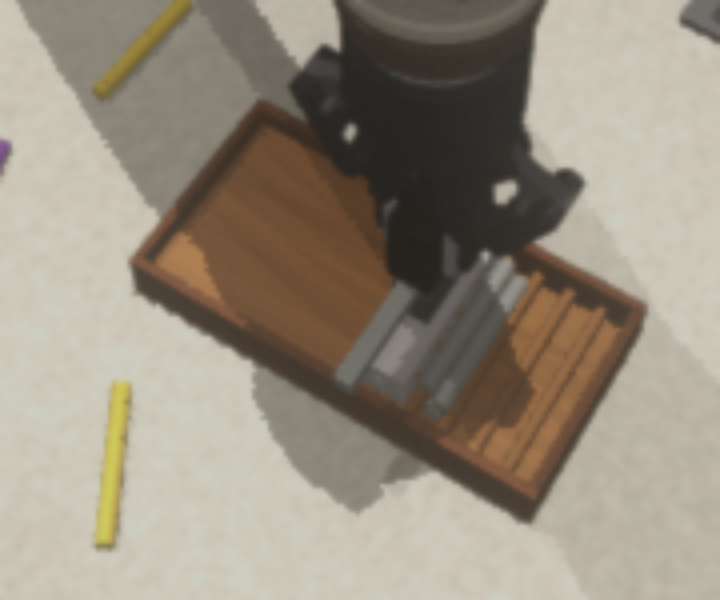

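Emit:
step_arm([
  {"x":0,"y":2.5,"z":0,"wx":0,"wy":0,"wz":0},
  {"x":0,"y":5,"z":0,"wx":0,"wy":0,"wz":0},
  {"x":0,"y":7.5,"z":0,"wx":0,"wy":0,"wz":0},
  {"x":0,"y":10,"z":0,"wx":0,"wy":0,"wz":0},
  {"x":0,"y":12.5,"z":0,"wx":0,"wy":0,"wz":0},
])

```text
clock: 16.23
tcp_pos: [0.5795, -0.1661, 0.1114]
tcp_rot: [0.0, 0.642, 0.767, 0.001]
contact_force: [-3.4, -1.0, 1.4]
opening: 0.278
```

Emit:
step_arm([
  {"x":0,"y":2.5,"z":0,"wx":0,"wy":0,"wz":0},
  {"x":0,"y":5,"z":0,"wx":0,"wy":0,"wz":0},
  {"x":0,"y":7.5,"z":0,"wx":0,"wy":0,"wz":0},
  {"x":0,"y":10,"z":0,"wx":0,"wy":0,"wz":0},
])

```text
clock: 16.73
tcp_pos: [0.5894, -0.1643, 0.1114]
tcp_rot: [0.0, 0.642, 0.767, 0.001]
contact_force: [-2.6, -0.4, 2.2]
opening: 0.274
```

```bash
python3 -c "
from h import *
go(.4522,-.188,.111,10.1)
p=imaging.camera('scene');
i=p['frame'][200:350,170:350,::-1];cv2.imwrite('pics/scene7c.png',cv2.resize(i,None,fx=4,fy=4))
"
```

```text
t 16.725 tcp [ 589.4 -164.3  111.4] F [-2.55 -0.36  2.24] open 0.274 j [-0.27  0.22  0.07  1.41  0.    1.12]
shift [   0.7 -139.2    0.2] turn [ 0.09 -0.   -0.01]
```

View pics/scene7c.png

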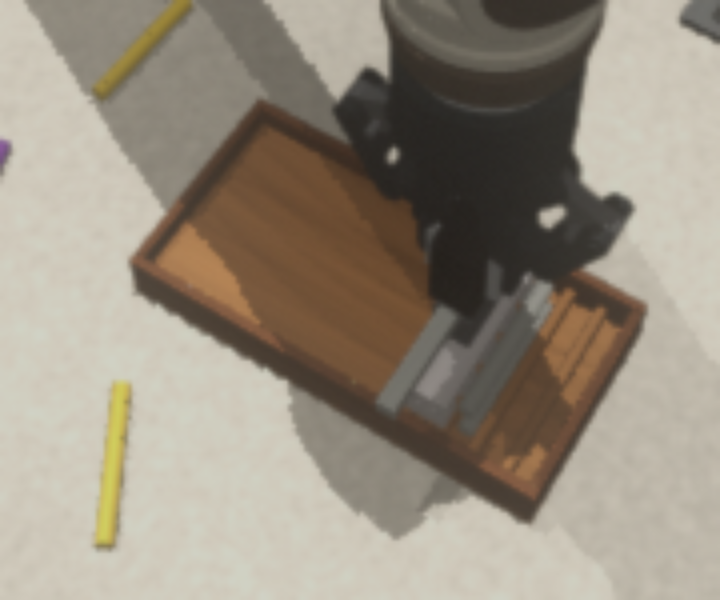

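Emit:
step_arm([
  {"x":0,"y":2.5,"z":0,"wx":0,"wy":0,"wz":0},
  {"x":0,"y":5,"z":0,"wx":0,"wy":0,"wz":0},
  {"x":0,"y":7.5,"z":0,"wx":0,"wy":0,"wz":0},
  {"x":0,"y":10,"z":0,"wx":0,"wy":0,"wz":0},
  {"x":0,"y":12.5,"z":0,"wx":0,"wy":0,"wz":0},
])

```text
clock: 17.4
tcp_pos: [0.6019, -0.1621, 0.1114]
tcp_rot: [0.001, 0.642, 0.767, 0.001]
contact_force: [-2.6, -0.8, 1.5]
opening: 0.276
```

Emit:
step_arm([
  {"x":0,"y":2.5,"z":0,"wx":0,"wy":0,"wz":0},
  {"x":0,"y":5,"z":0,"wx":0,"wy":0,"wz":0},
  {"x":0,"y":7.5,"z":0,"wx":0,"wy":0,"wz":0},
  {"x":0,"y":10,"z":0,"wx":0,"wy":0,"wz":0},
  {"x":0,"y":10,"z":0,"wx":0,"wy":0,"wz":0},
])

```text
clock: 18.02
tcp_pos: [0.6118, -0.1603, 0.1115]
tcp_rot: [0.001, 0.642, 0.767, 0.001]
contact_force: [-0.7, 0.0, 2.2]
opening: 0.273
```

```bash
python3 -c "
from h import *
go(.4522,-.188,.111,10.1)
p=imaging.camera('scene');
i=p['frame'][200:350,170:350,::-1];cv2.imwrite('pics/scene8c.png',cv2.resize(i,None,fx=4,fy=4))
"
```

```text
t 18.025 tcp [ 611.8 -160.3  111.5] F [-0.68  0.02  2.18] open 0.273 j [-0.26  0.27  0.12  1.42  0.    1.14]
shift [ 8.00e-01 -1.62e+02  1.00e-01] turn [ 0.12  0.   -0.  ]
```

View pics/scene8c.png

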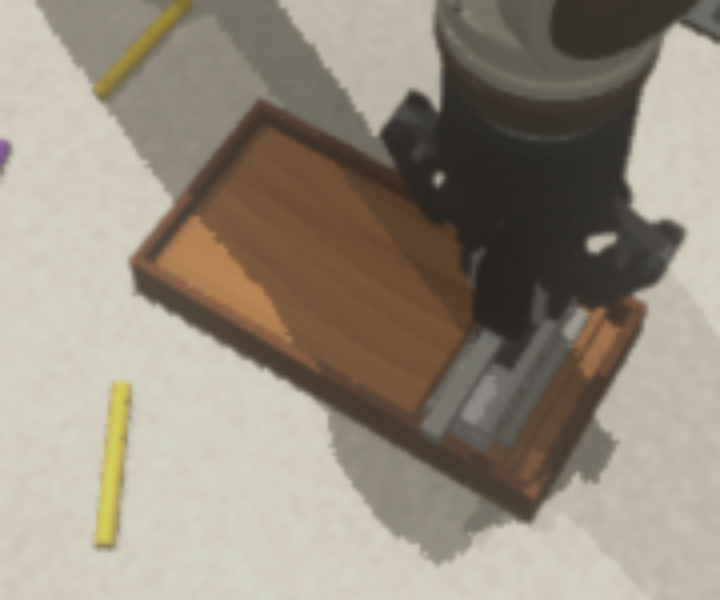

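Emit:
step_arm([
  {"x":0,"y":0,"z":-4,"wx":0,"wy":0,"wz":0},
  {"x":0,"y":0,"z":-15,"wx":0,"wy":0,"wz":0},
  {"x":0,"y":0,"z":-45,"wx":0,"wy":0,"wz":0},
  {"x":0,"y":0,"z":-85,"wx":0,"wy":0,"wz":0},
  {"x":0,"y":0,"z":-118,"wx":0,"wy":0,"wz":0},
])

```text
clock: 18.7
tcp_pos: [0.6113, -0.1604, 0.2318]
tcp_rot: [0.001, 0.642, 0.767, 0.001]
contact_force: [0.6, -0.3, -3.2]
opening: 0.273
```

Emit:
step_arm([
  {"x":20,"y":0,"z":0,"wx":0,"wy":0,"wz":0},
  {"x":70,"y":-5,"z":0,"wx":0,"wy":0,"wz":0},
  {"x":120,"y":-10,"z":0,"wx":0,"wy":0,"wz":0},
  {"x":150,"y":-15,"z":0,"wx":0,"wy":0,"wz":0},
  {"x":150,"y":-15,"z":0,"wx":0,"wy":0,"wz":0},
])

```text
clock: 19.32
tcp_pos: [0.5691, -0.0128, 0.2287]
tcp_rot: [-0.0, 0.641, 0.768, 0.001]
contact_force: [0.0, -0.6, -2.9]
opening: 0.271
```

```bash
cat > chk.py <<'E'
from h import *
import sys
t=sys.argv[1]
s=state()
for n in('scene','top','wrist'):
    p=imaging.camera(n)
    if n=='wrist':
        M=np.eye(4);M[:3,:3]=rot(s).as_matrix();M[:3,3]=s['tcp_pos'];W=cloud(p,M@np.array(p['mount']))
    else: W=cloud(p)
    a=np.radians(10.1);d=W[...,:2]-np.array([.5428,-.1718])
    u=d@[np.cos(a),np.sin(a)];v=d@[-np.sin(a),np.cos(a)];z=W[...,2]
    m=(abs(u)<.118)&(abs(v)<.06)&(z<.05)
    print(n,m.sum())
    ii=np.argwhere(m)
    if len(ii)<50: continue
    (r0,c0),(r1,c1)=ii.min(0),ii.max(0)
    im=p['frame'][r0:r1+1,c0:c1+1,::-1];k=min(780/im.shape[1],580/im.shape[0]);cv2.imwrite(f'pics/{t}_{n}.png',cv2.resize(im,None,fx=k,fy=k,interpolation=2))
    f=p['frame'].astype(int);g=m&(abs(u)<.109)&(abs(v)<.051)&((f[...,0]-f[...,2])<25)&(f.max(-1)>50)
    cc,l,st,ce=cv2.connectedComponentsWithStats(g.astype(np.uint8))
    for i in range(1,cc):
        if st[i,4]>25:
            q=l==i;rr=cv2.minAreaRect(np.stack([u[q],v[q]],1).astype(np.float32)*1000)
            print('  comp u,v,z',np.round([np.median(u[q])*1000,np.median(v[q])*1000,np.median(z[q])*1000],1),[np.round(x,1) for x in rr])
E
python3 chk.py c1; python3 -c "
from h import *
go(.5678,.1653,.2294,8)"
```

```text
scene 7147
  comp u,v,z [51.3 -4.6 17.2] [array([49.8, -0.8]), array([10.7, 80.2]), np.float64(0.1)]
  comp u,v,z [69.2 -2.  17.4] [array([68.8,  0.3]), array([78.4,  8.1]), np.float64(90.0)]
  comp u,v,z [87.1  2.2 17.2] [array([86.4,  5.1]), array([80.7,  9. ]), np.float64(89.8)]
top 6068
  comp u,v,z [85.8  5.6 16.3] [array([85.7,  4.7]), array([12.7, 82.1]), np.float64(0.8)]
  comp u,v,z [67.5  2.3 15.8] [array([67.7,  2. ]), array([11.3, 79.3]), np.float64(0.4)]
  comp u,v,z [49.8  0.2 16.6] [array([49.7,  0.2]), array([11.6, 79. ]), np.float64(0.2)]
wrist 3076
t 19.475 tcp [570.1 -15.4 228.8] F [ 0.6   0.1  -2.66] open 0.279 j [-0.03  0.13  0.18  1.62  0.    1.37]
shift [178.3  29.4  -0.6] turn [ 0.06 -0.    2.1 ]
```

All three pins lie in their own grooves, at u = 50, 68 and 86 mm with tops near z = 17 mm. Next I'll return the rake.

Emit:
step_arm([
  {"x":45,"y":7,"z":0,"wx":0,"wy":0,"wz":0.5},
  {"x":90,"y":15,"z":0,"wx":0,"wy":0,"wz":1},
  {"x":135,"y":22,"z":0,"wx":0,"wy":0,"wz":1.5},
  {"x":178,"y":29,"z":0,"wx":0,"wy":0,"wz":2.1},
  {"x":178.3,"y":29.4,"z":0,"wx":0,"wy":0,"wz":2.1},
])

```text
clock: 20.1
tcp_pos: [0.5681, 0.1671, 0.2285]
tcp_rot: [0.0, 0.655, 0.755, 0.0]
contact_force: [0.3, -0.9, -1.6]
opening: 0.271
```

Emit:
step_arm([
  {"x":0,"y":0,"z":0,"wx":0,"wy":0,"wz":0},
  {"x":0,"y":0,"z":0,"wx":0,"wy":0,"wz":0},
])

```text
clock: 20.35
tcp_pos: [0.5682, 0.1641, 0.2293]
tcp_rot: [0.001, 0.657, 0.754, 0.001]
contact_force: [0.6, -0.4, -1.9]
opening: 0.272
```

```bash
python3 -c "
from h import *
go(.5678,.1653,.1594,8)
s=state();print(s['tcp_pos'],rot(s).as_matrix().round(4))
for n in('scene','wrist'):
    p=imaging.camera(n);save(p,'r1_'+n+'.png')
    if n=='wrist':
        M=np.eye(4);M[:3,:3]=rot(s).as_matrix();M[:3,3]=s['tcp_pos'];W=cloud(p,M@np.array(p['mount']))
    else: W=cloud(p)
    reg=(abs(W[...,0]-.568)<.05)&(abs(W[...,1]-.165)<.1);z=W[...,2]
    for lo,hi in((.1,.112),(.15,.185),(.195,.215)):
        q=W[reg&(z>lo)&(z<hi)]
        if len(q)>8: print(n,lo,hi,len(q),[np.round(x,1) for x in cv2.minAreaRect((q[:,:2]*1000).astype(np.float32))],np.median(q,0))
"
```

```text
t 20.35 tcp [568.2 164.1 229.3] F [ 0.58 -0.36 -1.91] open 0.272 j [ 0.28  0.18  0.24  1.63 -0.    1.71]
shift [ 1.3 -0.3 69.9] turn [ 0.09  0.01 -0.1 ]
[0.56820559 0.16406391 0.22933768] [[-1.374e-01  9.905e-01  1.500e-03]
 [ 9.905e-01  1.374e-01  1.000e-04]
 [-2.000e-04  1.500e-03 -1.000e+00]]
scene 0.1 0.112 110 [array([568.8, 164.3]), array([ 36. , 144.9]), np.float64(7.8)] [0.57413943 0.1018414  0.10706718]
scene 0.15 0.185 304 [array([577.8, 162. ]), array([92.3, 27. ]), np.float64(85.8)] [0.57721728 0.14596918 0.16052065]
scene 0.195 0.215 207 [array([571.6, 127.6]), array([22.5, 79.4]), np.float64(1.0)] [0.57634807 0.12609126 0.20585411]
wrist 0.1 0.112 350 [array([558.8, 231. ]), array([35.5, 13.2]), np.float64(8.0)] [0.55108505 0.23107753 0.10676201]
wrist 0.15 0.185 1003 [array([565. , 186.6]), array([28. , 44.6]), np.float64(7.9)] [0.55944732 0.19032837 0.15937929]
wrist 0.195 0.215 1972 [array([566.7, 164.8]), array([ 29.6, 150. ]), np.float64(0.9)] [0.56171234 0.20906718 0.20480616]
```

View pics/r1_scene.png

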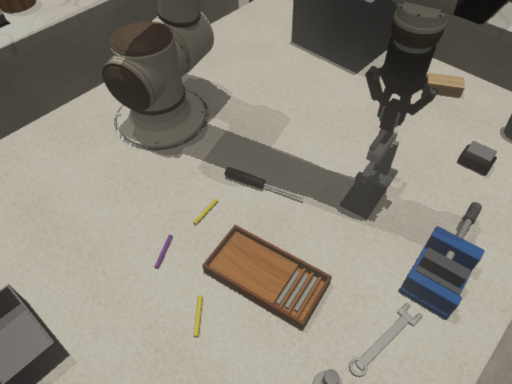

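View pics/r1_wrist.png

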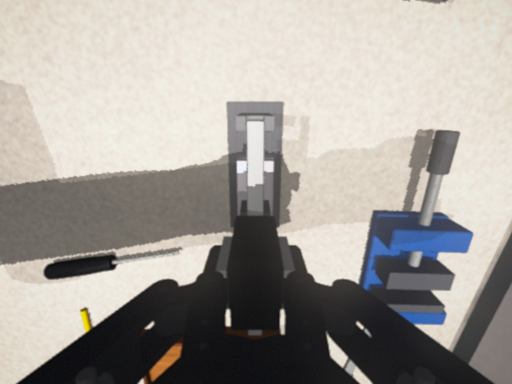

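Emit:
step_arm([
  {"x":1.3,"y":-0.3,"z":15,"wx":0,"wy":0,"wz":-0.1},
  {"x":1.3,"y":-0.3,"z":40,"wx":0,"wy":0,"wz":-0.1},
  {"x":1.3,"y":-0.3,"z":65,"wx":0,"wy":0,"wz":-0.1},
  {"x":1.3,"y":-0.3,"z":78,"wx":0,"wy":0,"wz":-0.1},
  {"x":1.3,"y":-0.3,"z":78,"wx":0,"wy":0,"wz":-0.1},
])

```text
clock: 21.08
tcp_pos: [0.567, 0.1664, 0.1503]
tcp_rot: [0.0, 0.656, 0.755, -0.0]
contact_force: [0.3, -0.6, -3.1]
opening: 0.276
```

```bash
python3 -c "
from h import *
go(.5678,.1653,.1294,8)
s=state();p=imaging.camera('wrist');save(p,'r2_wrist.png')
cv2.imwrite('pics/r2c.png',cv2.resize(p['frame'][90:240,190:320,::-1],None,fx=4,fy=4))
M=np.eye(4);M[:3,:3]=rot(s).as_matrix();M[:3,3]=s['tcp_pos'];W=cloud(p,M@np.array(p['mount']));z=W[...,2]
a=np.radians(7.9);d=W[...,:2]-[.5678,.1653];u=d@[np.cos(a),np.sin(a)]*1000;v=d@[-np.sin(a),np.cos(a)]*1000
for v0 in(60,65,70,73):
    m=(abs(v-v0)<1.5)&(abs(u)<30)&(z>.09)
    o=np.argsort(u[m]);print(v0,[(round(float(x),1),round(float(y)*1000)) for x,y in zip(u[m][o],z[m][o])][::2])
"
```

```text
t 21.075 tcp [567.  166.4 150.3] F [ 0.31 -0.61 -3.1 ] open 0.276 j [ 0.29  0.17  0.08  1.48 -0.    1.72]
shift [-1.1  0.6 20.9] turn [-0.01  0.01  0.08]
60 [(-17.8, 106), (-17.1, 106), (-16.4, 107), (-16.4, 107), (-15.8, 107), (-15.1, 108), (-14.5, 107), (-13.9, 106), (-13.9, 107), (-13.3, 106), (-12.8, 105), (-12.7, 106), (-12.2, 105), (-11.9, 108), (-11.4, 106), (-10.8, 106), (-10.7, 107), (-10.2, 107), (-9.5, 107), (-9.4, 108), (-8.9, 107), (-8.3, 106), (-7.9, 99), (-7.4, 95), (-7.4, 95), (-5.8, 126), (-5.8, 125), (-5.2, 125), (-5.2, 126), (-5.2, 126), (-4.7, 125), (-4.7, 125), (-4.6, 126), (-4.1, 125), (-4.1, 126), (-4.1, 126), (-3.5, 126), (-3.5, 126), (-3.5, 127), (-3.0, 125), (-3.0, 125), (-2.9, 127), (-2.4, 126), (-2.4, 126), (-2.4, 127), (-1.8, 125), (-1.8, 126), (-1.3, 124), (-1.3, 126), (-1.3, 127), (-0.7, 125), (-0.7, 126), (-0.7, 125), (-0.2, 127), (-0.2, 127), (-0.1, 126), (0.4, 125), (0.4, 126), (0.4, 126), (1.0, 127), (1.0, 125), (1.0, 126), (1.5, 127), (1.5, 125), (1.5, 125), (2.1, 126), (2.1, 126), (2.1, 125), (2.7, 126), (2.7, 127), (2.7, 125), (3.2, 126), (3.2, 1
[... 5393 characters left out ...]
127), (2.5, 125), (2.6, 125), (3.0, 127), (3.1, 126), (3.1, 125), (3.6, 125), (3.6, 125), (3.6, 126), (5.2, 95), (5.2, 94), (5.8, 95), (5.9, 93), (6.5, 94), (6.6, 92), (7.1, 94), (7.2, 93), (7.8, 95), (7.8, 94), (8.2, 99), (8.4, 107), (8.5, 107), (8.8, 100), (9.1, 107), (9.1, 94), (9.6, 108), (9.7, 106), (9.9, 104), (10.3, 106), (10.5, 93), (10.9, 108), (11.0, 106), (11.2, 92), (11.6, 106), (11.8, 103), (12.1, 107), (12.2, 106), (12.5, 93), (12.8, 106), (13.1, 103), (13.3, 107), (13.4, 107), (13.9, 92), (14.0, 107), (14.3, 103), (14.5, 108), (14.6, 106), (15.1, 93), (15.2, 107), (15.5, 103), (15.8, 93), (15.9, 106), (16.3, 108), (16.5, 106), (16.8, 103), (17.1, 94), (17.1, 106), (17.7, 106)]
```

View pics/r2c.png

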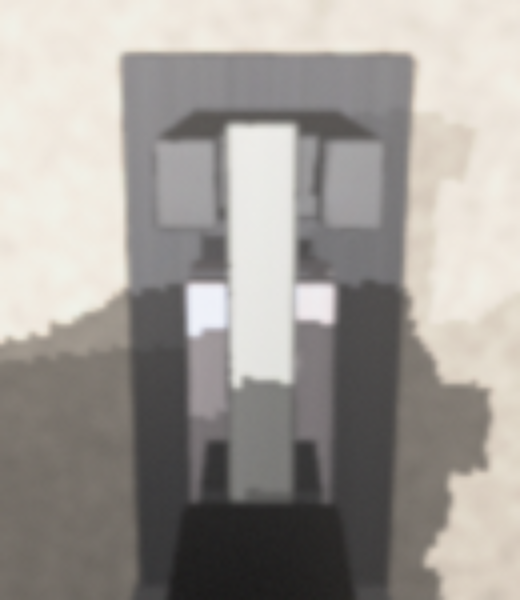

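Emit:
step_arm([
  {"x":-0.5,"y":0.8,"z":0,"wx":0,"wy":0,"wz":0},
  {"x":-0.5,"y":0.8,"z":6,"wx":0,"wy":0,"wz":0},
  {"x":-0.5,"y":0.8,"z":12,"wx":0,"wy":0,"wz":0},
  {"x":-0.5,"y":0.8,"z":17,"wx":0,"wy":0,"wz":0},
  {"x":-0.5,"y":0.8,"z":19,"wx":0,"wy":0,"wz":0},
])

```text
clock: 21.75
tcp_pos: [0.5683, 0.1662, 0.1319]
tcp_rot: [0.0, 0.655, 0.755, 0.0]
contact_force: [-0.5, 0.2, -3.1]
opening: 0.27
```

Emit:
step_arm([
  {"x":0,"y":0,"z":0.7,"wx":0,"wy":0,"wz":0},
  {"x":0,"y":0,"z":1.4,"wx":0,"wy":0,"wz":0},
  {"x":0,"y":0,"z":1.4,"wx":0,"wy":0,"wz":0},
])

```text
clock: 22.12
tcp_pos: [0.5685, 0.1662, 0.1312]
tcp_rot: [0.001, 0.655, 0.755, 0.001]
contact_force: [-0.3, -0.4, -2.9]
opening: 0.274
```

Emit:
step_arm([
  {"x":0,"y":0,"z":0.7,"wx":0,"wy":0,"wz":0},
  {"x":0,"y":0,"z":0.7,"wx":0,"wy":0,"wz":0},
])

```text
clock: 22.38
tcp_pos: [0.5685, 0.1662, 0.1304]
tcp_rot: [0.001, 0.655, 0.755, 0.001]
contact_force: [0.3, -0.3, -2.1]
opening: 0.272
```

Emit:
step_arm([
  {"x":0,"y":0,"z":0.7,"wx":0,"wy":0,"wz":0},
  {"x":0,"y":0,"z":0.7,"wx":0,"wy":0,"wz":0},
])

```text
clock: 22.62
tcp_pos: [0.5685, 0.1662, 0.1296]
tcp_rot: [0.001, 0.655, 0.755, 0.001]
contact_force: [0.1, 0.1, -2.3]
opening: 0.275
```

Emit:
step_arm([
  {"x":0,"y":0,"z":0.5,"wx":0,"wy":0,"wz":0},
  {"x":0,"y":0,"z":0.5,"wx":0,"wy":0,"wz":0},
])

```text
clock: 22.88
tcp_pos: [0.5685, 0.1662, 0.1294]
tcp_rot: [0.001, 0.655, 0.755, 0.001]
contact_force: [0.2, 0.3, 0.0]
opening: 0.273
```

Emit:
step_arm([
  {"x":0,"y":0,"z":0,"wx":0,"wy":0,"wz":0},
  {"x":0,"y":0,"z":0,"wx":0,"wy":0,"wz":0},
  {"x":0,"y":0,"z":0,"wx":0,"wy":0,"wz":0},
  {"x":0,"y":0,"z":0,"wx":0,"wy":0,"wz":0},
  {"x":0,"y":0,"z":0,"wx":0,"wy":0,"wz":0},
], grip=-1)

```text
clock: 23.5
tcp_pos: [0.5685, 0.1662, 0.1292]
tcp_rot: [0.001, 0.655, 0.755, 0.001]
contact_force: [1.0, -0.4, 0.4]
opening: 0.997
```

Emit:
step_arm([
  {"x":0,"y":0,"z":-8,"wx":0,"wy":0,"wz":0},
  {"x":0,"y":0,"z":-25,"wx":0,"wy":0,"wz":0},
  {"x":0,"y":0,"z":-55,"wx":0,"wy":0,"wz":0},
  {"x":0,"y":0,"z":-95,"wx":0,"wy":0,"wz":0},
  {"x":0,"y":0,"z":-120,"wx":0,"wy":0,"wz":0},
])

```text
clock: 24.12
tcp_pos: [0.5686, 0.1662, 0.2528]
tcp_rot: [0.001, 0.655, 0.755, 0.002]
contact_force: [-0.2, 0.5, -0.1]
opening: 0.999
```

Emit:
step_arm([
  {"x":0,"y":-40,"z":0,"wx":0,"wy":0,"wz":0},
  {"x":0,"y":-90,"z":0,"wx":0,"wy":0,"wz":0},
  {"x":0,"y":-130,"z":0,"wx":0,"wy":0,"wz":0},
  {"x":0,"y":-150,"z":0,"wx":0,"wy":0,"wz":0},
  {"x":0,"y":-150,"z":0,"wx":0,"wy":0,"wz":0},
])

```text
clock: 24.75
tcp_pos: [0.4193, 0.1451, 0.2509]
tcp_rot: [0.001, 0.655, 0.755, 0.002]
contact_force: [0.2, 0.6, 0.6]
opening: 0.999
```

```bash
python3 chk.py c2; python3 -c "
from h import *
for n in('scene','top'):
    p=imaging.camera(n);save(p,'end_'+n+'.png');W=cloud(p)
    reg=(W[...,0]>.48)&(W[...,0]<.68)&(W[...,1]>.03)&(W[...,1]<.27)
    for lo,hi in((.103,.112),(.14,.17)):
        q=W[reg&(W[...,2]>lo)&(W[...,2]<hi)]
        if len(q)>5: print(n,lo,hi,len(q),[np.round(x,1) for x in cv2.minAreaRect((q[:,:2]*1000).astype(np.float32))],np.round(np.median(q,0),4))
print(state()['clock'])
"
```

```text
scene 7147
  comp u,v,z [50.9 -3.6 17.1] [array([49.3, -1.6]), array([11.4, 79.2]), np.float64(0.6)]
  comp u,v,z [69.1 -0.4 17.3] [array([67.5,  0.5]), array([79.7, 11.3]), np.float64(89.6)]
  comp u,v,z [87.   3.3 17.1] [array([86.6,  5. ]), array([ 9., 79.]), np.float64(0.1)]
top 6083
  comp u,v,z [85.9  6.7 15.8] [array([86.5,  5.2]), array([81.9, 12. ]), np.float64(89.4)]
  comp u,v,z [67.7  3.  16.4] [array([68.4,  1.6]), array([11.2, 80. ]), np.float64(1.9)]
  comp u,v,z [50.1  0.6 16.2] [array([50.2,  0.3]), array([10.7, 78.9]), np.float64(0.0)]
wrist 1795
  comp u,v,z [48.1 23.7 17. ] [array([49.8, 18.2]), array([ 9.8, 38.3]), np.float64(0.5)]
scene 0.103 0.112 226 [array([568.8, 165.2]), array([ 35.4, 150.2]), np.float64(7.7)] [0.5748 0.1154 0.1067]
scene 0.14 0.17 231 [array([569.2, 164.2]), array([24.6, 43.4]), np.float64(7.8)] [0.5711 0.1568 0.1554]
top 0.103 0.112 366 [array([568.1, 163.9]), array([ 36.6, 146.9]), np.float64(8.0)] [0.5718 0.1287 0.1062]
top 0.14 0.17 344 [array([568.4, 165.1]), array([24.7, 40. ]), np.float64(8.3)] [0.5668 0.1635 0.1549]
25.0
```

View pics/end_scene.png

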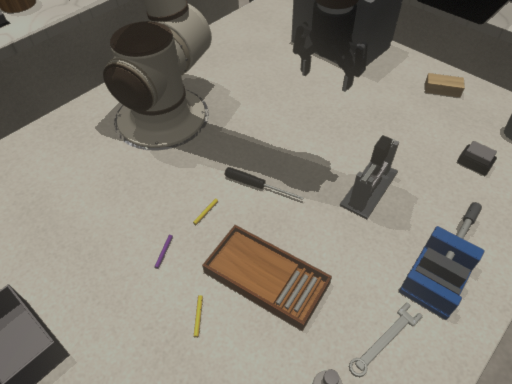

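View pics/end_top.png

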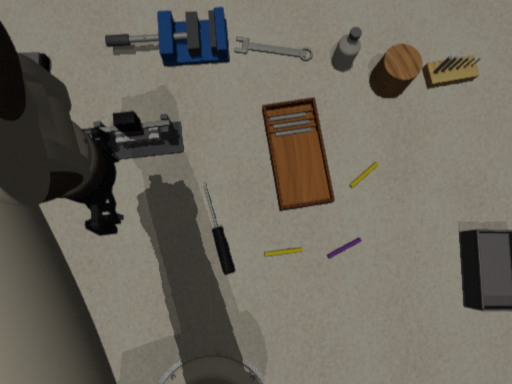

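The pins lie in three separate grooves. The rake hangs upright at its original height, and everything else is where it was.

```bash
python3 -c "
from h import *
print(workorder.finish_job())"
```

```text
the job is handed in; nothing more can be done
None
```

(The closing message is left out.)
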